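# Unlock and open the gauge drawer

### The job

Take the flat-bladed key from the wooden stand, push it fully home into the keyway on the cabinet's sloping panel and turn it clockwise until the bolt lets go. Leave the key in the lock, turned, and pull the drawer open at least 80 mm, then let go. Leave the T-handled key and the other loose things on the bench where they are.

Things in the scene. Friction and masses are not known exactly. Their poses are not given: they have to be found in the camera images.
- cabinet: Grey steel bench cabinet, fixed, 300 mm wide (y), 200 mm deep (x), upright front face 105 mm high, above it a panel that slopes up and away at 25 degrees from level for 120 mm of depth (top 161 mm high). Origin: foot of the front face, middle of the width. x points into the cabinet (away from whoever uses it), z up.
- keyway (a point): Mouth of the keyway, mid-slot, on the aluminium lock barrel (42 mm across, face 8 mm proud of the sloping panel, in a steel ring, 95 mm to +y of the cabinet's middle). z points out, square to the panel, 25 degrees from vertical. Slot 25.5 mm along its y, 10 mm along its x, 42 mm deep, 4 mm chamfer; it turns with the barrel. At lock_barrel = 0 its y is the cabinet's y.
- lock_barrel (a joint): Turn of the lock barrel, rad: 0 locked, starts between 0 and 0.35 (locked), grows clockwise as seen facing the lock (a turn about minus the keyway's z), stop at 1.4. Lifts a hidden bolt that frees the drawer from about 0.95 on. Stays where it is left; friction 0.06 N m. The key has about 0.2 rad of play in the slot.
- drawer (a joint): How far the drawer is pulled out, m: 0 shut, up to 0.13, slides along the cabinet's -x; friction about 1.5 N, stays where it is left. Held shut (2 mm of play) by the bolt until that is released.
- handle (a point): Middle of the drawer's steel bar handle: level bar along the cabinet's y, 130 mm long, 12 mm thick (x), 14 mm high, centre 74 mm above the table, 48 mm of clear space behind it; legs 12 mm wide 55 mm either side of the middle run back to the drawer. Axes as the cabinet's; lies 30 mm to -y of the cabinet's middle. Moves with the drawer.
- key: Flat-bladed key, 98 mm long, 90 g. Origin: shoulder's underside, which meets the lock's face when fully home; z from blade to bow. Black bow plate 40 (y) x 12 (x) mm, z 10 to 60; steel shoulder 34 (y) x 26 (x), z 0 to 10; blade 22 (y) x 6 (x), 38 long, last 6 mm 14 x 4. A half turn about z changes nothing. Stands upright in either place of the stand, shoulder on its top.
- t_key: The other key, not to be used or moved: square 15 mm shank and a black crossbar 72 mm wide (y) at the top, 54 mm above the origin; same shoulder and origin as the key. It stands in the stand's other place.
- key_stand: Wooden block, fixed, 70 mm (x) x 180 mm (y) x 60 mm high, origin centre of its underside; two holes 46 mm deep, 41 mm either side of the middle along y, each 19 mm (x) x 27 mm (y), hold the keys loosely.
- stick_cup: White cup of chopsticks, 76 mm across, 210 mm high with the sticks, loose; origin under its centre. Leave it alone.
- wood_block: Small wooden block 50 x 110 x 28 mm, loose; leave it alone.
- wood_block2: Small wooden block 110 x 50 x 28 mm, loose; leave it alone.
- tape_roll: Clear tape roll, 90 mm across, 24 mm high, loose; leave it alone.
- brush: Bench brush, 200 mm long, loose; leave it alone.
Mind the look-alikes: they are no part of the job. What is shaped like the key but green, purple or yellow is not meant.

How it is judged (in metres and radians):
On the way, in this order (a step that is already met when the one before it is completed fails the run):
1. the key is fully home in the keyway, lock not yet turned (distance between key and keyway below 0.006 m and angle between the z axis of key and the z axis of keyway, either way round below 0.12 rad and value of joint lock_barrel below 0.8 rad), for 0.1 s.
2. the key, still home, has turned the lock to where the bolt lets go, drawer still shut (value of joint lock_barrel above 0.92 rad and distance between key and keyway below 0.008 m and value of joint drawer below 0.03 m), for 0.1 s.
3. the drawer is pulled open (value of joint drawer above 0.07 m), for 0.1 s.
At the end, for the whole second after the job is handed in: The drawer stands open by more than 70 mm and still; the key is left in the keyway within 10 mm of fully home and 0.15 rad of its axis, with the lock turned past 0.88 rad (value of joint drawer above 0.07 m and value of joint lock_barrel above 0.88 rad and distance between key and keyway below 0.01 m and angle between the z axis of key and the z axis of keyway, either way round below 0.15 rad and linear speed of key below 0.02 m/s and velocity of joint drawer between -0.02 and 0.02 m/s); the robot touches nothing.
It fails at once if the T-handled key is moved more than 30 mm (distance of t_key from where it was at the start of the episode above 0.03 m).
It fails at once if a loose bystander is moved more than 40 mm (distance of any of stick_cup, wood_block, wood_block2, tape_roll, brush from where it was at the start of the episode above 0.04 m).
It fails at once if the stick cup is tipped over (angle between stick_cup's own z axis and vertical above 0.5 rad).
It also fails if it takes over 59 s, if anything falls off the work surface, if the arm or the gripper's body presses on something with over 40 N, if the wrist force passes 120 N, or if a joint passes its speed limit or range.

### The arm

A 6-joint arm with a two-finger parallel gripper is mounted at the origin on the work surface. World frame = base frame: x ahead of the robot, y to its left, z up, the work surface at z = 0. Lengths are in mm, angles in rad, forces in N, time in s.
With the tool pointing down it reaches from about 300 to 775 mm from the base axis. Payload 14.6 kg.
Tool frame: the origin (TCP) lies on the centre line of the jaws, within the pads' length; the fingertips stand 11 mm ahead of it and the grasp point (between the pads) lies 8 mm behind it; x points along the fingers, y is the direction in which the jaws open and shut, and the axes are right-handed (so a half turn about x gives the same grasp; the last joint's range is limited). The gripper opens to 94 mm and grips with 3 to 60 N. Pads are 16 mm wide; open, the fingers measure 119 mm over their backs; the gripper's body (75 mm by 177 mm) begins 78 mm behind the grasp point.
Start: joints at [1.241, 0.3, 1.521, -0, 1.321, -0.067], TCP at [142.88, 531.107, 216.446] pointing down, gripper open.
Joint ranges: [-3.03, 3.03], [-0.79, 2.21], [0.23, 2.52], [-1.04, 4.18], [0, 3.07], [-2.55, 2.55]. Speed limits (rad/s): [2.22, 2.22, 2.57, 3.14, 3.14, 3.14].

### API

Orientations are given as [roll, pitch, yaw] about the fixed x, y, z axes, in that order (R = Rz(yaw) Ry(pitch) Rx(roll)).
In Python, from cell import manip gives the robot as it stands.
- The arm moves only by the shell command python3 -m handwheel 'ROWS' [OPENING] [FORCE]. ROWS is JSON, a list of rows, each a list of 2 entries, a list of its own where there are three numbers: the shift along the tool's x, y, z in mm, then the turn about the tool's x in rad. In form: [[[x, y, z], spin], ...]. A call has exactly 10 rows; each row shifts and turns the commanded pose from where the row before left it, along the tool's axes as they then stand; what a row does not reach is not made up. A row lasts 1/8 s, in which the tool goes at most 62.5 mm and 10.7 degrees, less where a joint would pass 70% of its speed; a pose out of reach is approached as far as the arm can. A call with a gripper value outside its range is refused whole. OPENING is the closure in counts, from 0 (fully open) to 255 (shut), set as the call begins (- or left out, the last holds). The fingers move at their own pace and stop on an object; FORCE is the grip in N (left out, the last holds). Time passes only in rows, so rows that do not move let the fingers close, or fill a call up. It gives the time, the measured TCP pose, the force and the opening at its end, in the units of the state.
- manip.read_state(): the state, without advancing time (a new reading comes with each control period).
- manip.camera(name): name is "scene" or "top"; returns a dict with "pixels" (480x640x3 uint8, red, green, blue), "z_map" (480x640 float32, mm along the optical axis (not along the pixel's ray), 0 where there is no reading), "mtx" (3x3 intrinsics, pixels), "xyz" and "orientation" of the camera in the world. Camera axes: x right, y up, looking along -z (the intrinsics and any distortion apply to the point x, -y, -z); pixel columns grow to the right and rows downward; lengths in mm; the calibration is good to about 2 mm. A picture is of the moment at which its call begins.
- manip.sign_off(): hands the job in, once; it reports no verdict.
Trained networks look in the newest picture that a camera, given by its name, has taken for a name from the list of things; names that differ only in an ending like _2 or _b are one class to them, and where a whole thing is asked for, a point or a joint stands for the part that bears it (a point fixed in the world has none). Each returns a list of dicts, best first, with "confidence" (0 to 1); they miss things now and then, are a little off and sometimes report something else, mostly with a low value. They report only what shows in the picture. A call takes as long as a camera call. They do not tell look-alikes from the thing itself.
- manip.cut_out(target, camera): "region" (480x640 bool, what is visible of it) and "centre" ([column, row] in pixels, amid what is visible of it).
The state is a dict: "clock": time; "joints": joint angles; "qd": joint speeds; "effort": joint torques, N m; "eef_pos": TCP position; "eef_rot": TCP orientation; "wrist_force": force on the tool from outside, world axes, zero at the start; "moment": the same for the moment, N m; "finger_gap": finger opening in mm.
Only numpy, scipy, OpenCV 4.12 (cv2) and the standard library are available. Lean on these libraries where they do the work, as an engineer would, in place of code of your own. Each camera call takes 0.05 s, during which the arm holds its last target. There are 200 camera calls.

## Working session

There is one attempt and no reset: what is moved stays moved. The work goes in short steps, Python scripts to look and compute and a shell command to move; the robot and the scene stay as the last step left them, time stands still between calls to the robot, and variables do not carry over. Pictures are saved under pics/ and viewed, about 8 in all and at most 12, crops included, and the job is handed in when it is done.

```bash
ls; mkdir -p pics; cat > h.py <<'E'
import numpy as np, cv2
from cell import manip
from scipy.spatial.transform import Rotation as R
def cam(n):
    c=manip.camera(n); return c
def rot(o):
    o=np.array(o,float)
    return o if o.shape==(3,3) else (R.from_euler('xyz',o).as_matrix() if o.size==3 else R.from_quat(o).as_matrix())
def cloud(c):
    z=c['z_map']; K=np.array(c['mtx']); v,u=np.mgrid[0:480,0:640]
    p=np.stack([(u-K[0,2])/K[0,0]*z,-(v-K[1,2])/K[1,1]*z,-z],-1)
    w=p@rot(c['orientation']).T+np.array(c['xyz']); w[z<=0]=np.nan; return w
def proj(c,P):
    K=np.array(c['mtx']); q=(np.atleast_2d(P)-np.array(c['xyz']))@rot(c['orientation'])
    return np.stack([K[0,0]*q[:,0]/-q[:,2]+K[0,2],K[1,1]*-q[:,1]/-q[:,2]+K[1,2]],-1)
def save(c,n,crop=None,s=1):
    im=c['pixels'][...,::-1].copy()
    if crop: a,b,d,e=crop; im=im[b:e,a:d]
    if s!=1: im=cv2.resize(im,None,fx=s,fy=s,interpolation=cv2.INTER_CUBIC)
    cv2.imwrite(f'pics/{n}.png',im)
E
python3 - <<'E'
from h import *
print(manip.read_state())
for n in ('scene','top'):
    c=cam(n); save(c,n+'0'); print({k:v for k,v in c.items() if k not in('pixels','z_map')})
    w=cloud(c)
    for t in ('key','t_key','key_stand','cabinet','handle','lock_barrel','stick_cup','drawer'):
        for r in manip.cut_out(t,n)[:4]:
            m=r['region']; q=w[m]; q=q[~np.isnan(q[:,0])]
            print(n,t,round(r['confidence'],2),np.round(r['centre']),m.sum(),np.round(np.median(q,0)) if len(q) else None,np.round(np.percentile(q,[2,98],axis=0)).tolist() if len(q) else '')
E
```

```text
pics
{'clock': 0.0, 'joints': array([ 1.24143330e+00,  3.00447935e-01,  1.52155839e+00, -2.89345323e-05,
        1.32075914e+00, -6.66063221e-02]), 'qd': array([ 1.54766821e-03, -1.47795550e-03,  9.41492135e-05,  8.40594053e-04,
       -1.09214390e-03, -3.22071928e-04]), 'effort': array([ 1.99947266e-03, -5.31803834e+01, -3.52736521e+01,  7.09479419e-02,
        2.43659428e-02, -8.04113120e-05]), 'eef_pos': array([142.7889711 , 530.87555767, 215.90864621]), 'eef_rot': array([-1.61351045,  1.56962318, -1.87625998]), 'wrist_force': array([-0.88646168, -0.2198072 ,  0.80296748]), 'moment': array([-0.03585304,  0.01231223, -0.02416791]), 'finger_gap': 94.29156860358698}
{'mtx': array([[550.09466392,   0.        , 320.06981556],
       [  0.        , 550.09466392, 233.2114729 ],
       [  0.        ,   0.        ,   1.        ]]), 'xyz': array([1173.98371444, -498.85599436, 1064.14406587]), 'orientation': array([ 0.70464495, -0.00943134,  0.93798584])}
scene key 0.94 [206. 300.] 419 [ 515. -305.   93.] [[505.0, -323.0, 59.0], [523.0, -285.0, 121.0]]
scene key 0.93 [172. 275.] 505 [ 400. -
[... 2023 characters left out ...]
0, 80.0]]
top cabinet 0.71 [297. 190.] 9977 [690.  35. 148.] [[554.0, -108.0, 4.0], [803.0, 183.0, 167.0]]
top handle 0.87 [303. 232.] 757 [588.   8.  81.] [[540.0, -101.0, 18.0], [614.0, 155.0, 93.0]]
top handle 0.71 [386. 266.] 157 [ 492. -218.  113.] [[480.0, -248.0, 63.0], [505.0, -191.0, 118.0]]
top lock_barrel 0.57 [258. 210.] 175 [646. 126. 139.] [[628.0, 107.0, 130.0], [663.0, 144.0, 151.0]]
top stick_cup 0.56 [406. 188.] 830 [ 719. -272.   85.] [[687.0, -310.0, 4.0], [758.0, -240.0, 200.0]]
top stick_cup 0.47 [401. 269.] 1312 [ 500. -261.   61.] [[458.0, -348.0, 35.0], [541.0, -171.0, 67.0]]
top drawer 0.75 [302. 228.] 773 [590.   8.  81.] [[540.0, -99.0, 1.0], [614.0, 152.0, 94.0]]
```

View pics/scene0.png

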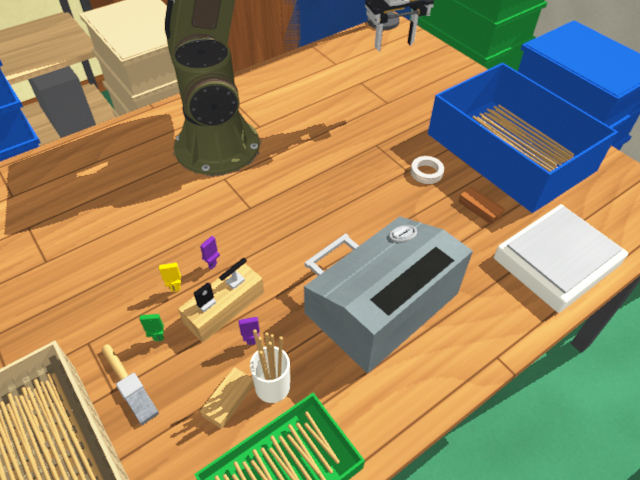

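View pics/top0.png

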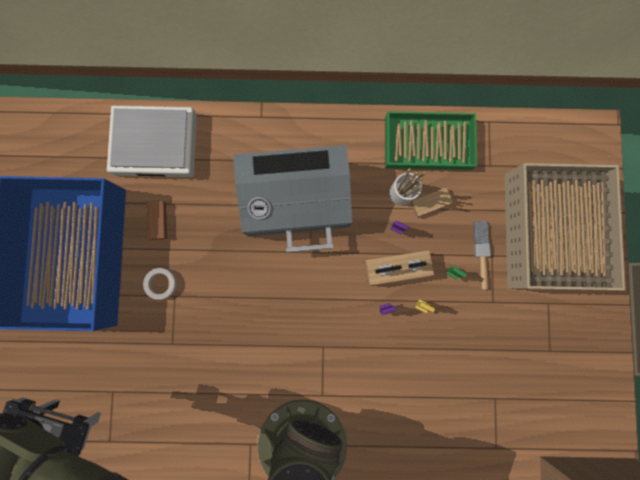

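The scene picture shows the black flat key in the stand at (206,295) and the T-key beside it at (235,270). The lock is at (402,233) and the handle at (327,252). Purple, yellow and green decoys stand around the stand. Next I'll fit the poses.

```bash
cat > fit.py <<'E'
from h import *
def seg(n,c,t,near=None):
    rs=manip.cut_out(t,n)
    if near is not None: rs=sorted(rs,key=lambda r:np.hypot(*(np.array(r['centre'])-near)))
    return rs[0]['region']
tiles=[]
for n in ('scene','top'):
    c=cam(n); w=cloud(c)
    x,y,z=w[...,0],w[...,1],w[...,2]
    m=seg(n,c,'cabinet',[340,240])&(z>112)&(z<165)
    q=w[m]; 
    # ransac plane
    best=None; rng=np.random.default_rng(0)
    for _ in range(300):
        a,b,d=q[rng.choice(len(q),3,False)]; nn=np.cross(b-a,d-a); nn/=np.linalg.norm(nn)+1e-9
        if nn[2]<0: nn=-nn
        i=abs((q-a)@nn)<2
        if best is None or i.sum()>best.sum(): best=i
    p=q[best]; o=p.mean(0); nn=np.linalg.svd(p-o,full_matrices=False)[2][2]; nn*=np.sign(nn[2])
    print(n,'panel n',nn.round(3),'tilt',np.degrees(np.arccos(nn[2])).round(1),'yaw(x axis)',np.degrees(np.arctan2(-nn[1],-nn[0])).round(2),'o',o.round(1))
    r=cv2.minAreaRect(p[:,:2].astype(np.float32)); print(' panel rect',r)
    L=np.array([646,125,138.]); d=(w-o)@nn
    mm=(np.linalg.norm(w-L,axis=-1)<40)&(d>5)&(d<12); q=w[mm]
    (cx,cy),rad=cv2.minEnclosingCircle(q[:,:2].astype(np.float32)); print(' lock face h',np.median(d[mm]).round(2),mm.sum(),'mean',q.mean(0).round(1),'circ',cx,cy,rad)
    # stand
    ms=(np.hypot(x-500,y+262)<125)&(abs(z-60)<4); q=w[ms]; print(' stand z',np.median(q[:,2]),cv2.minAreaRect(q[:,:2].astype(np.float32)))
    for nm,X in(('key',(510,-302)),('t',(496,-222))):
        mk=(np.hypot(x-X[0],y-X[1])<38)&(z>78)&(z<135); q=w[mk]; px=c['pixels'][mk].astype(int)
        q=q[px.sum(1)<200]
        print(' ',nm,len(q),'zmax',np.percentile(q[:,2],98).round(1),'mean',q.mean(0).round(1)); 
        t=q[q[:,2]>np.percentile(q[:,2],98)-6]
        print('   top',len(t),t.mean(0).round(1),cv2.minAreaRect(t[:,:2].astype(np.float32)))
    # rectified lock, cabinet axes
    yw=np.arctan2(-nn[1],-nn[0]); ya=np.array([-np.sin(yw),np.cos(yw),0]); xa=np.cross(ya,nn)
    Lc=L-((L-o)@nn-8)*nn
    g=np.linspace(30,-30,300); P=Lc+g[:,None,None]*xa+g[None,:,None]*ya
    uv=proj(c,P.reshape(-1,3)).reshape(300,300,2).astype(np.float32)
    tiles.append(cv2.remap(c['pixels'][...,::-1].copy(),uv[...,0],uv[...,1],cv2.INTER_CUBIC)); print(' Lc',Lc.round(1))
cv2.imwrite('pics/lock.png',np.hstack(tiles))
E
python3 fit.py
```

```text
scene panel n [-0.413 -0.043  0.91 ] tilt 24.5 yaw(x axis) 6.0 o [681.7  16.5 139.7]
 panel rect ((676.70068359375, 32.65174102783203), (120.78966522216797, 303.20306396484375), 5.804471969604492)
 lock face h 7.01 216 mean [651.1 123.7 138.8] circ 647.9125366210938 122.70032501220703 31.868825912475586
 stand z 59.367544601231884 ((505.695068359375, -262.219482421875), (233.6040802001953, 181.91860961914062), 9.856154441833496)
  key 255 zmax 122.0 mean [ 513.8 -306.   103.6]
   top 83 [ 511.  -304.6  118.8] ((510.23675537109375, -305.117431640625), (13.081650733947754, 36.65163040161133), 4.969275951385498)
  t 142 zmax 115.6 mean [ 497.  -224.6  112. ]
   top 122 [ 497.2 -225.6  112.5] ((497.0462646484375, -223.65724182128906), (13.663405418395996, 69.55207824707031), 12.106759071350098)
 Lc [646.2 125.  137.6]
top panel n [-0.407 -0.045  0.912] tilt 24.1 yaw(x axis) 6.29 o [672.7  28.3 139.4]
 panel rect ((670.3621826171875, 34.288551330566406), (126.304931640625, 299.8006896972656), 6.083451747894287)
 lock face h 7.33 251 mean [646.8 127.  141. ] circ 645.9708251953125 123.8503646850586 35.70234680175781
 stand z 60.96043775921976 ((487.96221923828125, -262.52642822265625), (186.80807495117188, 192.49868774414062), 53.22599792480469)
  key 63 zmax 125.7 mean [ 505.6 -299.   118.2]
   top 38 [ 506.  -301.2  122.2] ((506.0926513671875, -301.19830322265625), (8.552367210388184, 36.15528869628906), 8.094615936279297)
  t 89 zmax 119.5 mean [ 492.1 -221.8  114.8]
   top 66 [ 492.5 -221.5  116. ] ((491.9354553222656, -220.8697967529297), (8.737224578857422, 66.3615493774414), 10.627153396606445)
 Lc [644.9 124.9 140.5]
```

View pics/lock.png

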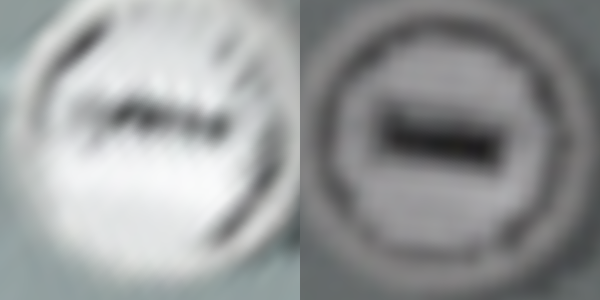

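The scene and top cameras disagree by about 4–5 mm, consistently for both keys and the lock. I'll use the mean of the two and re-reference to the robot once the key is in hand. The slot looks turned about 0.2 rad clockwise.

The tool can only point down, so the plan is:
1. Grip the bow across its 40 mm width.
2. Pivot the key 25° against the hole rim.
3. Insert the key.
4. Let go and push the bow round.

```bash
cat > go.py <<'E'
import sys; from h import *
# usage: go.py x y z jawyaw_deg (jaw dir measured from world y) -> tool-frame shift (after / before spin)
s=manip.read_state(); M=R.from_euler('xyz',s['eef_rot']).as_matrix()
print('t',round(s['clock'],2),'pos',s['eef_pos'].round(1),'F',s['wrist_force'].round(1),'gap',round(s['finger_gap'],1),'toolx',M[:,0].round(3),'y',M[:,1].round(3),'z',M[:,2].round(3),'q6',s['joints'][[0,5]].round(2))
if len(sys.argv)>3:
    T=np.array(sys.argv[1:4],float); d=T-s['eef_pos']; print('shift in current axes',(M.T@d).round(1))
    if len(sys.argv)>4:
        a=np.radians(float(sys.argv[4])); y=np.array([-np.sin(a),np.cos(a),0])
        for sg in(1,-1):
            c=M.T@(sg*y); sp=np.arctan2(c[2],c[1]); M2=M@R.from_euler('x',sp).as_matrix(); print('spin',sp.round(3),'q6 approx',(s['joints'][5]+sp).round(2),'shift after spin',(M2.T@d).round(1))
E
python3 go.py 508 -303 220 8.5
```

```text
t 1.1 pos [142.9 531.1 216.4] F [-0.1  0.2 -0.6] gap 93.8 toolx [-0. -0. -1.] y [ 0.26   0.966 -0.   ] z [ 0.966 -0.26  -0.   ] q6 [ 1.24 -0.07]
shift in current axes [  -3.6 -710.6  569.3]
spin -0.411 q6 approx -0.48 shift after spin [  -3.6 -878.9  237.8]
spin 2.73 q6 approx 2.66 shift after spin [  -3.6  878.9 -237.8]
```

```bash
python3 -m handwheel '[[[0,-0.6,57.5],0.103],[[0,-0.6,57.5],0.103],[[0,-0.6,57.5],0.103],[[0,-0.6,57.5],0.103],[[0,-0.6,57.5],0.103],[[0,-0.6,57.5],0.103],[[0,-0.6,57.5],0.103],[[0,-0.6,57.5],0.103],[[0,-0.6,57.5],0.103],[[0,-0.6,57.5],0.103]]' 114 20
python3 -m handwheel '[[[0,-0.6,57.5],0.103],[[0,-0.6,57.5],0.103],[[0,-0.6,57.5],0.103],[[0,-0.6,57.5],0.103],[[0,-0.6,57.5],0.103],[[0,-0.6,57.5],0.103],[[0,-0.6,57.5],0.103],[[0,0,0],0.18],[[0,0,0],0.18],[[0,0,0],0.18]]'
python3 go.py 508 -303 150 8.5
```

```text
clock: 2.35
eef_pos: [551.1, 159.6, 216.4]
eef_rot: [1.229, 1.571, -0.067]
wrist_force: [0.5, 0.1, 0.7]
finger_gap: 51.9
clock: 3.6
eef_pos: [534.0, -232.5, 216.4]
eef_rot: [-1.062, 1.571, 2.661]
wrist_force: [-0.5, -0.3, -0.0]
finger_gap: 52.1
t 3.6 pos [ 534.  -232.5  216.4] F [-0.5 -0.3 -0. ] gap 52.1 toolx [-0.  0. -1.] y [ 0.549 -0.836 -0.   ] z [-0.836 -0.549  0.   ] q6 [-0.47  0.52]
shift in current axes [66.4 44.7 60.4]
spin -2.708 q6 approx -2.19 shift after spin [ 66.4 -65.9 -36.1]
spin 0.433 q6 approx 0.95 shift after spin [66.4 65.9 36.1]
```

```bash
python3 -m handwheel '[[[0,0,0],0.144],[[0,0,0],0.144],[[0,0,0],0.145],[[0,33,18],0],[[0,33,18],0],[[22,0,0],0],[[22,0,0],0],[[22,0,0],0],[[0,0,0],0],[[0,0,0],0]]'
python3 go.py 508 -303 94 8.5
python3 - <<'E'
from h import *
t=[]
for n in('scene','top'):
    c=cam(n); u=proj(c,[[508,-303,125]])[0].astype(int)
    im=c['pixels'][u[1]-38:u[1]+38,u[0]-50:u[0]+50,::-1]
    im=cv2.resize(im,(500,380),interpolation=cv2.INTER_CUBIC)
    s=manip.read_state(); p=s['eef_pos']; M=R.from_euler('xyz',s['eef_rot']).as_matrix()
    for P,col in((p+M[:,0]*11,(0,0,255)),(np.array([508,-303,120]),(0,255,0)),(np.array([p[0],p[1],120]),(255,0,255))):
        q=((proj(c,[P])[0]-u+[50,38])*5).astype(int); cv2.circle(im,tuple(int(a) for a in q),4,col,-1)
    t.append(im[:, :400])
cv2.imwrite('pics/a.png',np.hstack(t))
E
```

```text
clock: 4.85
eef_pos: [509.0, -303.2, 151.5]
eef_rot: [2.388, 1.57, -0.599]
wrist_force: [-0.2, -0.6, 0.1]
finger_gap: 52.3
t 4.85 pos [ 509.  -303.2  151.5] F [-0.2 -0.6  0.1] gap 52.3 toolx [ 0.001 -0.001 -1.   ] y [ 0.154 -0.988  0.001] z [-0.988 -0.154 -0.001] q6 [-0.6   0.82]
shift in current axes [57.5 -0.4  1. ]
spin -3.135 q6 approx -2.32 shift after spin [57.5  0.4 -1. ]
spin 0.006 q6 approx 0.82 shift after spin [57.5 -0.4  1. ]
```

View pics/a.png

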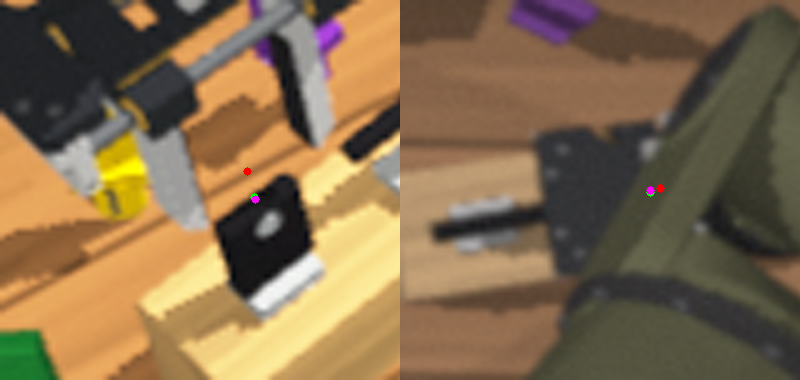

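```bash
python3 - <<'E'
from h import *
c=cam('scene'); w=cloud(c); s=manip.read_state(); p=s['eef_pos']; M=R.from_euler('xyz',s['eef_rot']).as_matrix()
a=proj(c,[p,p+[1,0,0],p+[0,1,0]]); J=np.stack([a[1]-a[0],a[2]-a[0]],1); print('world xy of img offset',np.linalg.inv(J)@[2.8,2.2])
# finger points in tool frame
t=(w-p)@M; m=(np.abs(t[...,1])<50)&(np.abs(t[...,2])<14)&(t[...,0]>-25)&(t[...,0]<14)
for sg in(1,-1):
    k=m&(t[...,1]*sg>12); q=t[k]; print(sg,k.sum(),np.percentile(q,[2,25,50,75,98],axis=0).round(1).tolist())
E
```

```text
world xy of img offset [8.18028495 1.98364531]
1 84 [[-24.7, 26.7, -12.8], [-18.2, 31.1, -10.9], [-10.6, 35.2, -9.8], [-2.5, 38.0, -6.4], [5.0, 38.9, 5.9]]
-1 95 [[-24.4, -37.2, -12.0], [-16.1, -32.0, -10.6], [-7.5, -26.9, -9.3], [0.4, -25.8, -3.3], [9.9, -25.1, 5.2]]
```

```bash
python3 -m handwheel '[[[12,0.6,1],0],[[12,0,0],0],[[12,0,0],0],[[12,0,0],0],[[9.5,0,0],0],[[0,0,0],0],[[0,0,0],0],[[0,0,0],0],[[0,0,0],0],[[0,0,0],0]]' 114 20
python3 go.py
python3 -m handwheel '[[[0,0,0],0],[[0,0,0],0],[[0,0,0],0],[[0,0,0],0],[[0,0,0],0],[[0,0,0],0],[[-6,0,0],0],[[-6,0,0],0],[[-6,0,0],0],[[0,0,0],0]]' 255 20
python3 go.py
```

```text
clock: 6.25
eef_pos: [507.8, -303.8, 93.1]
eef_rot: [2.326, 1.571, -0.661]
wrist_force: [-0.3, -1.0, 0.7]
finger_gap: 52.2
t 6.25 pos [ 507.8 -303.8   93.1] F [-0.3 -1.   0.7] gap 52.2 toolx [ 0. -0. -1.] y [ 0.154 -0.988  0.   ] z [-0.988 -0.154 -0.   ] q6 [-0.6   0.82]
clock: 7.5
eef_pos: [508.0, -303.9, 111.6]
eef_rot: [2.383, 1.57, -0.604]
wrist_force: [0.1, 0.1, -1.1]
finger_gap: 39.8
t 7.5 pos [ 508.  -303.9  111.6] F [ 0.1  0.1 -1.1] gap 39.8 toolx [ 0.001 -0.001 -1.   ] y [ 0.154 -0.988  0.001] z [-0.988 -0.154 -0.001] q6 [-0.6   0.82]
```

```bash
python3 -m handwheel '[[[0,0,6],0],[[0,0,6],0],[[0,0,6],0],[[0,0,5],0],[[0,0,5],0],[[0,0,4],0],[[0,0,3],0],[[0,0,0],0],[[0,0,0],0],[[0,0,0],0]]'
cat > tilt.py <<'E'
from h import *
import sys
s=manip.read_state(); p=s['eef_pos']; M=R.from_euler('xyz',s['eef_rot']).as_matrix(); print('F',s['wrist_force'].round(1),'M',s['moment'].round(2),p.round(1))
t=[]
for n in('scene','top'):
    c=cam(n); u=proj(c,[p-[0,0,20]])[0].astype(int); u=np.clip(u,[50,38],[589,441])
    im=cv2.resize(c['pixels'][u[1]-38:u[1]+38,u[0]-50:u[0]+50,::-1],(500,380),interpolation=cv2.INTER_CUBIC)
    # candidate tilts overlay: key axis at grasp point (8 behind TCP)
    for a,col in((15,(255,0,0)),(25,(0,0,255)),(35,(0,255,0))):
        a=np.radians(a); g=p-8*M[:,0]; zd=np.cos(a)*-M[:,0]+np.sin(a)*M[:,2]
        q=[((proj(c,[g+k*zd])[0]-u+[50,38])*5).astype(int).tolist() for k in(18,-80)]; cv2.line(im,q[0],q[1],col,1)
    t.append(im[:, 50:450] if n=='scene' else im[:,50:450])
cv2.imwrite(f'pics/{sys.argv[1]}.png',np.hstack(t))
E
python3 tilt.py t1
```

```text
clock: 8.75
eef_pos: [473.2, -309.2, 111.0]
eef_rot: [0.194, 1.571, -2.792]
wrist_force: [1.4, 0.6, -0.4]
finger_gap: 39.9
F [ 1.4  0.6 -0.4] M [ 0.13 -0.28  0.01] [ 473.2 -309.2  111. ]
```

View pics/t1.png

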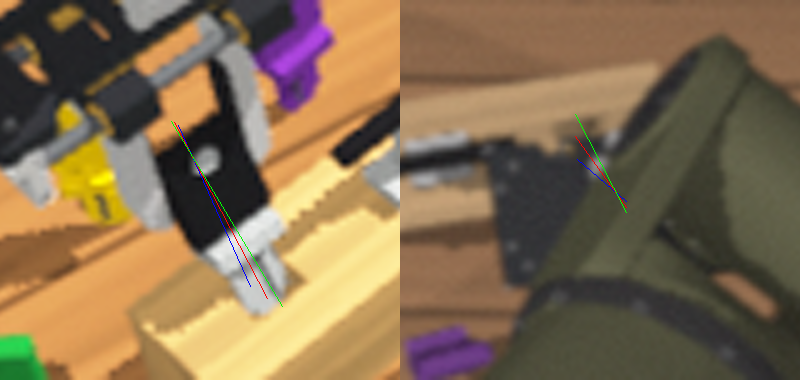

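```bash
python3 -m handwheel '[[[-15,0,0],0],[[-25,0,0],0],[[-35,0,0],0],[[-35,0,0],0],[[-35,0,0],0],[[-30,0,0],0],[[0,0,0],0],[[0,0,0],0],[[0,0,0],0],[[0,0,0],0]]'
cat > meas.py <<'E'
# tilt / position of held key in tool frame from cloud of scene (and top)
from h import *
s=manip.read_state(); p=s['eef_pos']; M=R.from_euler('xyz',s['eef_rot']).as_matrix()
for n in('scene','top'):
    c=cam(n); w=cloud(c); t=(w-p)@M; px=c['pixels'].astype(int)
    g=(px.max(-1)<70)&(abs(t[...,1])<19)&(t[...,0]>-26)&(t[...,0]<45)&(abs(t[...,2])<45)
    q=t[g]
    if len(q)<20: print(n,len(q)); continue
    for _ in range(3):
        o=np.median(q,0); nn=np.linalg.svd(q-q.mean(0),full_matrices=False)[2][2]; nn*=np.sign(-nn[2]); d=(q-q.mean(0))@nn; q=q[abs(d)<2*d.std()+.5]
    print(n,len(q),'normal(tool)',nn.round(3),'tilt',np.degrees(np.arctan2(-nn[0],-nn[2])).round(1),'mean',q.mean(0).round(1),'std',d.std().round(2), 'y range',np.percentile(q[:,1],[2,98]).round(1))
    # steel below: blade/shoulder
    b=(abs(t[...,1])<19)&(t[...,0]>25)&(t[...,0]<90)&(t[...,2]<5)&(t[...,2]>-60); q=t[b]
    if len(q): print('  steel',len(q),q.mean(0).round(1),'lowest',q[q[:,0]>np.percentile(q[:,0],85)].mean(0).round(1))
    for nm,sg in(('f+',1),('f-',-1)):
        k=(t[...,1]*sg>19)&(t[...,1]*sg<36)&(abs(t[...,2])<14)&(t[...,0]>-20)&(t[...,0]<14); q=t[k]
        if len(q): print('  ',nm,len(q),np.percentile(q,[3,50,97],axis=0).round(1).tolist())
E
python3 meas.py; python3 go.py 610 119 300 -1
```

```text
clock: 10.1
eef_pos: [473.0, -309.1, 285.2]
eef_rot: [-0.755, 1.569, 2.541]
wrist_force: [0.4, 1.1, -1.1]
finger_gap: 39.5
scene 370 normal(tool) [-0.345 -0.009 -0.939] tilt 20.2 mean [ -4.8   1.1 -16.3] std 1.58 y range [-16.8  18.2]
  steel 177 [ 47.9   1.5 -31.5] lowest [ 63.2   0.7 -35.3]
   f+ 102 [[-19.5, 19.4, -12.8], [-7.8, 27.9, -9.9], [7.2, 32.7, 6.1]]
   f- 54 [[-19.4, -31.4, -12.9], [-7.6, -25.9, -10.7], [6.1, -20.9, -8.7]]
top 0
t 10.2 pos [ 473.1 -309.1  285.5] F [ 0.2  0.8 -0.6] gap 39.9 toolx [-0.001  0.    -1.   ] y [ 0.154 -0.988 -0.   ] z [-0.988 -0.154  0.   ] q6 [-0.64  0.77]
shift in current axes [ -14.4 -401.9 -201.2]
spin -2.969 q6 approx -2.2 shift after spin [-14.4 430.4 129.4]
spin 0.172 q6 approx 0.94 shift after spin [ -14.4 -430.4 -129.4]
```

```bash
cat > prof.py <<'E'
from h import *
s=manip.read_state(); p=s['eef_pos']; M=R.from_euler('xyz',s['eef_rot']).as_matrix()
c=cam('scene'); w=cloud(c); t=(w-p)@M
b=(abs(t[...,1]-1)<10)&(t[...,0]>-30)&(t[...,0]<80)&(abs(t[...,2])<60); q=t[b]
for x in range(-30,80,6):
    k=q[(q[:,0]>=x)&(q[:,0]<x+6)]
    if len(k)>2: print(x+3,len(k),np.percentile(k[:,2],[10,50,90]).round(1))
# model fit by silhouette/depth: render key surface points facing cam
from scipy.optimize import least_squares
Q=t[(abs(t[...,1]-1)<15)&(t[...,0]>-27)&(t[...,0]<75)&(t[...,2]<0)&(t[...,2]>-60)]
def sdf(P,par):
    a,oz,zg=par  # tilt, tool-z offset of key axis at grasp, key z at grasp
    dx=P[:,0]+8; dz=P[:,2]-oz
    kz=-(dx*np.cos(a)-dz*np.sin(a))+zg; kx=dx*np.sin(a)+dz*np.cos(a); ky=P[:,1]-1
    d=[]
    for hx,hy,z0,z1 in((6,20,10,60),(13,17,0,10),(3,11,-32,0),(2,7,-38,-32)):
        e=np.stack([abs(kx)-hx,abs(ky)-hy,abs(kz-(z0+z1)/2)-(z1-z0)/2],1)
        d.append(np.linalg.norm(np.maximum(e,0),axis=1)+np.minimum(e.max(1),0))
    return np.min(d,0)
for a0 in(15,25,30):
  for oz in(-8,0):
    r=least_squares(lambda v:sdf(Q,v),[np.radians(a0),oz,41],loss='soft_l1',f_scale=1.5); print(np.degrees(r.x[0]).round(1),r.x[1:].round(1),r.cost.round(1),len(Q))
E
python3 prof.py; python3 tilt.py t2
```

```text
-27 38 [-10.3  -7.5  -2.8]
-21 43 [-13.5 -10.7  -2.9]
-15 28 [-15.3 -13.3 -11.3]
-9 30 [-17.7 -15.  -13.4]
-3 31 [-18.9 -17.5 -14.6]
3 32 [-23.  -19.6 -17. ]
9 31 [-23.9 -21.4 -19. ]
15 36 [-31.5 -24.  -21.3]
21 61 [-33.9 -31.1 -23.8]
27 12 [-35.1 -33.8 -31.9]
33 3 [-29.8 -29.4 -28.8]
39 24 [-30.  -29.3 -26.9]
45 31 [-32.6 -30.5 -28.3]
51 26 [-34.2 -32.3 -30.2]
57 25 [-36.9 -35.2 -32.2]
63 20 [-36.8 -35.2 -33. ]
69 4 [-36.4 -35.6 -34.5]
19.2 [-9.2 41.9] 445.8 651
19.2 [-9.2 41.9] 445.8 651
19.2 [-9.2 41.9] 445.8 651
19.2 [-9.2 41.9] 445.8 651
19.2 [-9.2 41.9] 445.8 651
19.2 [-9.2 41.9] 445.8 651
F [ 0.1  0.4 -1.2] M [-0.03  0.15 -0.07] [ 473.2 -309.1  285.7]
```

View pics/t2.png

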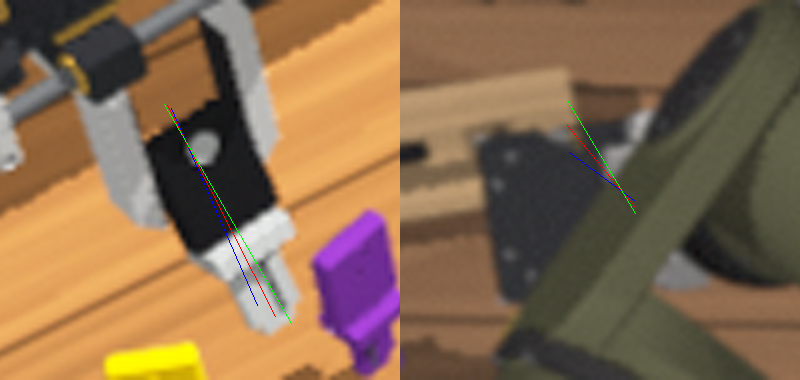

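```bash
python3 -m handwheel '[[[0,0,0],0.172],[[0,-30,-8.6],0],[[0,-50,-14.3],0],[[0,-60,-17.1],0],[[0,-60,-17.1],0],[[0,-60,-17.1],0],[[0,-60,-17.1],0],[[0,-54,-15.4],0],[[0,-40,-11.4],0],[[0,-20,-5.7],0]]'
python3 -m handwheel '[[[0,0,0],0],[[20,0,0],0],[[20,0,0],0],[[10,0,0],0],[[0,0,0],0],[[0,0,0],0],[[0,0,0],0],[[0,0,0],0],[[0,0,0],0],[[0,0,0],0]]'
python3 go.py 604.5 122.4 235 -1; python3 prof.py | tail -1
python3 - <<'E'
from h import *
t=[]
n=np.array([-.420,-.045,.906])
for nm,K in(('scene',[652.6,122,140.3]),('top',[646,127,141])):
    K=np.array(K); c=cam(nm); u=proj(c,[K+25*n])[0].astype(int); x0,y0=u-[40,38]
    im=cv2.resize(c['pixels'][y0:y0+76,x0:x0+80,::-1],(400*1,380),interpolation=cv2.INTER_CUBIC)
    for P,col in((K,(0,0,255)),(K+25*n,(0,255,0))):
        q=((proj(c,[P])[0]-[x0,y0]+.5)*5).astype(int).tolist(); cv2.circle(im,q,2,col,-1)
    t.append(im)
cv2.imwrite('pics/pre.png',np.hstack(t))
E
```

```text
clock: 11.6
eef_pos: [604.6, 124.6, 285.6]
eef_rot: [0.062, 1.57, -3.095]
wrist_force: [-0.1, 0.2, -0.7]
finger_gap: 39.5
clock: 12.85
eef_pos: [604.4, 122.7, 236.0]
eef_rot: [0.333, 1.571, -2.826]
wrist_force: [0.4, -0.3, -1.8]
finger_gap: 39.4
t 12.85 pos [604.4 122.7 236. ] F [ 0.4 -0.3 -1.8] gap 39.4 toolx [-0. -0. -1.] y [-0.017 -1.     0.   ] z [-1.     0.017  0.   ] q6 [0.14 1.73]
shift in current axes [ 1.   0.3 -0.1]
spin -3.141 q6 approx -1.41 shift after spin [ 1.  -0.3  0.1]
spin 0.0 q6 approx 1.73 shift after spin [ 1.   0.3 -0.1]
19.0 [-9.2 42.4] 312.6 439
```

View pics/pre.png

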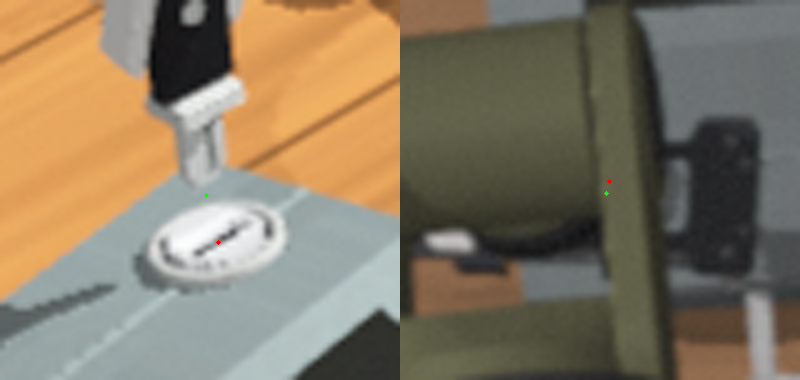

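```bash
python3 - <<'E'
from h import *
c=cam('scene'); n=np.array([-.420,-.045,.906]);n/=np.linalg.norm(n); K=np.array([652.6,122,140.3])
yc=np.array([-.106,.994,0]); yc-=n*(yc@n); yc/=np.linalg.norm(yc); xs=np.cross(yc,n)
def sl(P,d): a=proj(c,[P-12*d,P+12*d]); e=a[1]-a[0]; return (e[1]/e[0]).round(3)
for th in(0,.1,.2,.3,.35,.4): print(th,sl(K,np.cos(th)*yc+np.sin(th)*xs))
for j in(-1,-5,2): a=np.radians(j); print('jaw',j,sl(K+30*n,np.array([-np.sin(a),np.cos(a),0])))
# dark slot pixel PCA
g=c['pixels'].astype(int).sum(-1); u=proj(c,[K])[0].astype(int); x0,y0=u[0]-8,u[1]-6
s=g[y0:y0+13,x0:x0+17]; wgt=np.clip(np.median(s)*.75-s,0,None).astype(float); wgt[:, :]*=1
v,uu=np.mgrid[0:13,0:17]; m=((uu-8)**2/49+(v-6)**2/25)<1; wgt*=m; W=wgt.sum(); mu=np.array([(wgt*uu).sum(),(wgt*v).sum()])/W; 
C=np.cov(np.stack([uu.ravel(),v.ravel()]),aweights=wgt.ravel()); e=np.linalg.eigh(C)[1][:,1]; print('slot c',mu+[x0,y0],'expected',proj(c,[K])[0],'slope',e[1]/e[0])
E
```

```text
0 -0.757
0.1 -0.65
0.2 -0.561
0.3 -0.484
0.35 -0.449
0.4 -0.415
jaw -1 -0.561
jaw -5 -0.476
jaw 2 -0.632
slot c [403.47812028 232.61241647] expected [403.15441736 233.00617349] slope -0.5947351513734171
```

```bash
python3 -m handwheel '[[[6,-0.3,-2.7],0],[[6,-0.3,-2.7],0],[[6,-0.3,-2.7],0],[[5,-0.2,-2.2],0],[[5,-0.2,-2.2],0],[[5,-0.2,-2.2],0],[[0,0,0],0],[[0,0,0],0],[[0,0,0],0],[[0,0,0],0]]'
python3 go.py 625.8 121.3 170.3; python3 prof.py | tail -1
```

```text
clock: 14.3
eef_pos: [619.9, 124.0, 206.2]
eef_rot: [-3.023, 1.566, 0.102]
wrist_force: [-6.6, -1.2, 21.0]
finger_gap: 40.1
t 14.3 pos [619.9 124.  206.2] F [-6.6 -1.2 21. ] gap 40.1 toolx [ 0.005  0.    -1.   ] y [-0.017 -1.    -0.001] z [-1.     0.017 -0.005] q6 [0.14 1.73]
shift in current axes [35.9  2.6 -5.8]
24.4 [-7.5 45.7] 2710.7 551
```

```bash
cat > look.py <<'E'
import sys; from h import *
K=np.array([652.6,122,140.3]); n=np.array([-.420,-.045,.906]); c=cam('scene'); u=proj(c,[K+float(sys.argv[2])*n])[0].astype(int); x0,y0=u-[40,30]
im=cv2.resize(c['pixels'][y0:y0+60,x0:x0+80,::-1],(800,600),interpolation=cv2.INTER_CUBIC)
for k in(0,40):
    q=((proj(c,[K+k*n])[0]-[x0,y0]+.5)*10).astype(int).tolist(); cv2.circle(im,q,3,(0,0,255),-1)
cv2.imwrite(f'pics/{sys.argv[1]}.png',im)
E
python3 look.py ins 25
```

```text
(no output)
```

View pics/ins.png

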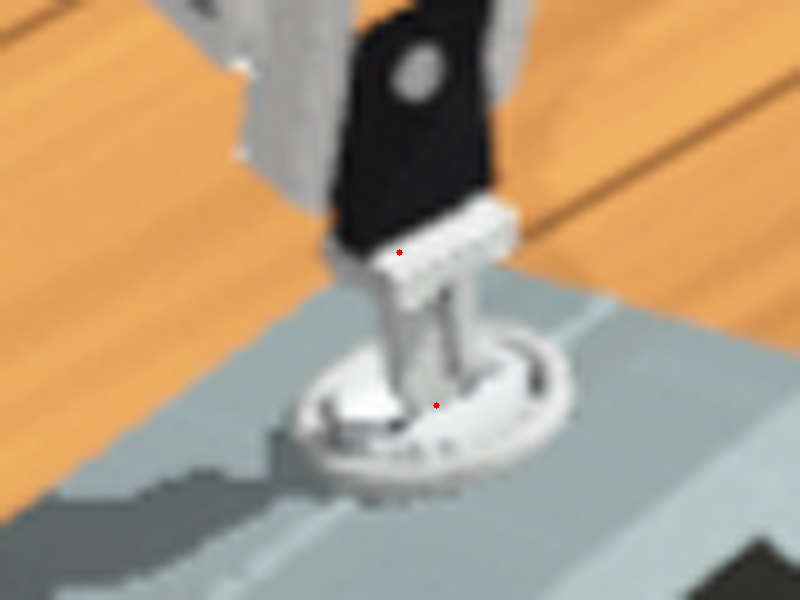

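```bash
python3 -m handwheel '[[[-1,0,1],0],[[0,0,1],0],[[0,0,1],0],[[0,0,1],0],[[0,0,0],0],[[0,0,0],0],[[0,0,0],0],[[0,0,0],0],[[0,0,0],0],[[0,0,0],0]]'
python3 go.py; python3 prof.py | tail -1
```

```text
clock: 15.65
eef_pos: [615.2, 124.0, 204.0]
eef_rot: [1.987, 1.571, -1.172]
wrist_force: [0.2, 0.2, -1.3]
finger_gap: 39.9
t 15.65 pos [615.2 124.  204. ] F [ 0.2  0.2 -1.3] gap 39.9 toolx [ 0. -0. -1.] y [-0.017 -1.     0.   ] z [-1.     0.017 -0.   ] q6 [0.14 1.73]
24.4 [-8. 44.] 2192.4 528
```

```bash
python3 -m handwheel '[[[3,0.1,-1],0],[[3,0.1,-1],0],[[3,0.1,-1],0],[[3,0.2,-1],0],[[0,0,0],0],[[0,0,0],0],[[0,0,0],0],[[0,0,0],0],[[0,0,0],0],[[0,0,0],0]]'
python3 go.py 625.8 121.3 170.3
```

```text
clock: 16.95
eef_pos: [619.3, 124.1, 191.8]
eef_rot: [-1.92, 1.57, 1.204]
wrist_force: [0.3, 5.6, -0.8]
finger_gap: 39.9
t 16.95 pos [619.3 124.1 191.8] F [ 0.3  5.6 -0.8] gap 39.9 toolx [ 0.     0.001 -1.   ] y [-0.017 -1.    -0.001] z [-1.     0.017 -0.   ] q6 [0.14 1.73]
shift in current axes [21.5  2.7 -6.5]
```

```bash
python3 -m handwheel '[[[3,-0.8,-0.9],0],[[3,0,-0.9],0],[[3,0,-0.9],0],[[3,0,-0.9],0],[[3,0,-0.9],0],[[0,0,0],0],[[0,0,0],0],[[0,0,0],0],[[0,0,0],0],[[0,0,0],0]]'
python3 go.py 625.8 121.3 170.3
```

```text
clock: 18.2
eef_pos: [623.9, 124.8, 176.8]
eef_rot: [-1.993, 1.569, 1.132]
wrist_force: [1.7, 6.9, 0.8]
finger_gap: 39.8
t 18.2 pos [623.9 124.8 176.8] F [1.7 6.9 0.8] gap 39.8 toolx [ 0.001  0.001 -1.   ] y [-0.017 -1.    -0.001] z [-1.     0.017 -0.001] q6 [0.14 1.73]
shift in current axes [ 6.5  3.5 -2. ]
```

```bash
python3 -m handwheel '[[[2.5,-0.7,-0.8],0],[[2.5,-0.5,-0.8],0],[[2,0,-0.6],0],[[2,0,-0.6],0],[[0,0,0],0],[[0,0,0],0],[[0,0,0],0],[[0,0,0],0],[[0,0,0],0],[[0,0,0],0]]'
python3 go.py 625.8 121.3 170.3;python3 look.py ins2 25
```

```text
clock: 19.45
eef_pos: [626.5, 125.0, 169.2]
eef_rot: [2.914, 1.57, -0.245]
wrist_force: [-7.4, 1.4, 13.7]
finger_gap: 39.9
t 19.45 pos [626.5 125.  169.2] F [-7.4  1.4 13.7] gap 39.9 toolx [ 0.001 -0.    -1.   ] y [-0.017 -1.     0.   ] z [-1.     0.017 -0.001] q6 [0.14 1.73]
shift in current axes [-1.1  3.7  0.7]
```

View pics/ins2.png

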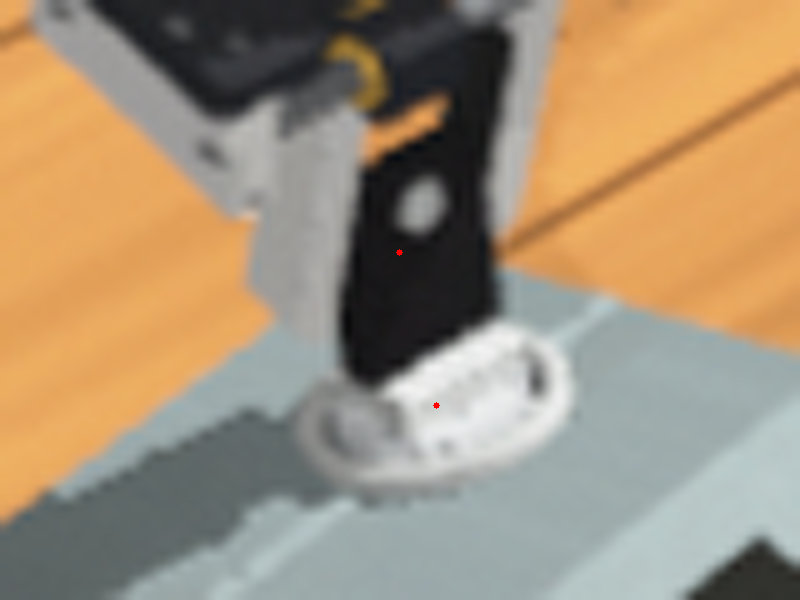

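The key is home: the shoulder is on the lock face and the contact force points along the panel normal. I'll release it and raise the gripper.

```bash
python3 -m handwheel '[[[0,0,0],0],[[0,0,0],0],[[0,0,0],0],[[0,0,0],0],[[-14,0,0],0],[[-14,0,0],0],[[-14,0,0],0],[[-14,0,0],0],[[0,0,0],0],[[0,0,0],0]]' 114 20
python3 -m handwheel '[[[0,-13,13],0],[[0,-13,13],0],[[0,0,0],0],[[0,0,0],0],[[0,0,0],0],[[0,0,0],0],[[0,0,0],0],[[14,0,0],0],[[14,0,0],0],[[14,0,0],0]]' 255 20
python3 go.py 619.9 150.5 183; cat > kfit.py <<'E'
# fit the angle theta and home-distance of the key seated near the lock, scene cloud, scene frame
from h import *
from scipy.optimize import least_squares
c=cam('scene'); w=cloud(c); n=np.array([-.420,-.045,.906]);n/=np.linalg.norm(n); K=np.array([652.6,122,140.3])
yc=np.array([-.106,.994,0]); yc-=n*(yc@n); yc/=np.linalg.norm(yc); xs=np.cross(yc,n)
L=(w-K)@np.stack([xs,yc,n],1); px=c['pixels'].astype(int)
m=(np.hypot(L[...,0],L[...,1])<26)&(L[...,2]>13)&(L[...,2]<70)&(px.max(-1)<75); Q=L[m]
def sdf(v):
    th,x,y,h,ax,ay=v
    P=Q-[x,y,h]; P=np.stack([P[:,0]-ax*P[:,2],P[:,1]-ay*P[:,2],P[:,2]],1); kx=P[:,0]*np.cos(th)-P[:,1]*np.sin(th); ky=P[:,0]*np.sin(th)+P[:,1]*np.cos(th)
    e=np.stack([abs(kx)-6,abs(ky)-20,abs(P[:,2]-35)-25],1)
    return np.r_[np.linalg.norm(np.maximum(e,0),axis=1)+np.minimum(e.max(1),0),(np.array([x,y,h])/1.)*1,np.array([ax,ay])*30]
b=min((least_squares(sdf,[t,0,0,0,0,0],loss='soft_l1',f_scale=1.5) for t in(0,.3,.6,.9,1.2,1.5)),key=lambda r:r.cost)
print('theta %.2f  dx %.1f dy %.1f dh %.1f tilt %.3f %.3f'%tuple(b.x),'cost',b.cost.round(1),len(Q), 'top n-height',np.percentile(Q[:,2],97).round(1))
E
python3 kfit.py
```

```text
clock: 20.75
eef_pos: [626.3, 125.3, 223.5]
eef_rot: [0.138, 1.57, -3.021]
wrist_force: [1.7, 0.3, -0.6]
finger_gap: 52.1
clock: 22.0
eef_pos: [600.7, 151.7, 180.4]
eef_rot: [0.206, 1.57, -2.953]
wrist_force: [0.7, -0.3, -0.2]
finger_gap: 0.3
t 22.0 pos [600.7 151.7 180.4] F [ 0.7 -0.3 -0.2] gap 0.3 toolx [-0.001 -0.    -1.   ] y [-0.017 -1.     0.   ] z [-1.     0.017  0.001] q6 [0.19 1.78]
shift in current axes [ -2.6   0.9 -19.2]
theta 0.15  dx -5.7 dy 3.7 dh -0.6 tilt 0.013 0.010 cost 302.7 302 top n-height 60.5
```

```bash
python3 -m handwheel '[[[0,1,-4],0],[[0,0,-3],0],[[0,0,-2],0],[[0,0,-2],0],[[0,0,-2],0],[[0,0,-2],0],[[0,0,-2],0],[[0,0,-2],0],[[0,0,0],0],[[0,0,0],0]]'
python3 go.py 627 146 183;python3 kfit.py
```

```text
clock: 23.3
eef_pos: [619.7, 150.7, 182.5]
eef_rot: [-0.917, 1.57, 2.207]
wrist_force: [-5.5, 1.3, 3.7]
finger_gap: 0.2
t 23.3 pos [619.7 150.7 182.5] F [-5.5  1.3  3.7] gap 0.2 toolx [-0.  0. -1.] y [-0.017 -1.    -0.   ] z [-1.     0.017  0.   ] q6 [0.18 1.77]
shift in current axes [-0.5  4.6 -7.4]
theta 0.61  dx -4.1 dy 4.8 dh 0.1 tilt 0.059 -0.042 cost 332.7 329 top n-height 60.9
```

```bash
python3 -m handwheel '[[[0,0,-1.5],0],[[0,0,-1.5],0],[[0,0.5,-1.5],0],[[0,0.7,-1.5],0],[[0,0.8,-1.3],0],[[0,1,-1.2],0],[[0,1,-1],0],[[0,1,-1],0],[[0,0,0],0],[[0,0,0],0]]'
python3 go.py;python3 kfit.py;python3 look.py turn 25
```

```text
clock: 24.6
eef_pos: [630.4, 145.2, 182.0]
eef_rot: [3.035, 1.571, -0.124]
wrist_force: [-2.5, 2.6, 1.7]
finger_gap: 0.6
t 24.6 pos [630.4 145.2 182. ] F [-2.5  2.6  1.7] gap 0.6 toolx [ 0. -0. -1.] y [-0.017 -1.     0.   ] z [-1.     0.017 -0.   ] q6 [0.17 1.76]
theta 0.93  dx -4.7 dy 1.7 dh 1.1 tilt 0.094 -0.128 cost 321.9 321 top n-height 61.9
```

View pics/turn.png

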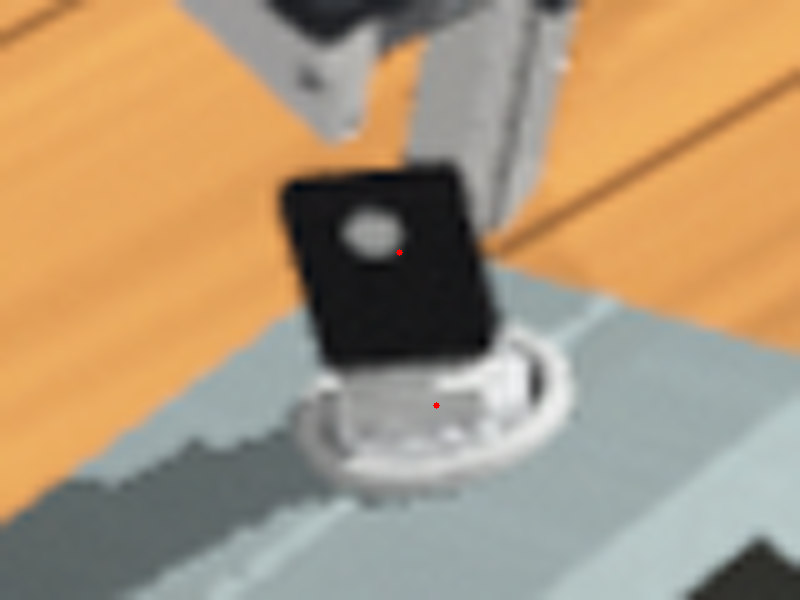

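```bash
python3 -m handwheel '[[[0,1,-1],0],[[0,1,-1],0],[[0,1,-1],0],[[0,1.2,-0.8],0],[[0,1.2,-0.8],0],[[0,1.2,-0.6],0],[[0,1.2,-0.5],0],[[0,1.2,-0.5],0],[[0,0,0],0],[[0,0,0],0]]'
python3 go.py;python3 kfit.py
```

```text
clock: 25.95
eef_pos: [635.8, 137.2, 181.9]
eef_rot: [-0.815, 1.569, 2.31]
wrist_force: [-7.2, 8.1, 4.4]
finger_gap: 0.5
t 25.95 pos [635.8 137.2 181.9] F [-7.2  8.1  4.4] gap 0.5 toolx [-0.001  0.002 -1.   ] y [-0.017 -1.    -0.002] z [-1.     0.016  0.001] q6 [0.16 1.74]
theta 1.43  dx -3.7 dy 1.8 dh 0.6 tilt 0.023 -0.149 cost 186.3 278 top n-height 61.7
```

```bash
python3 -m handwheel '[[[0,1,-0.3],0],[[0,1,-0.2],0],[[0,0,0],0],[[0,0,0],0],[[0,-4,4],0],[[0,-4,6],0],[[-15,0,0],0],[[-15,0,0],0],[[-15,0,0],0],[[-15,0,0],0]]'
python3 go.py;python3 kfit.py
python3 - <<'E'
from h import *
for n in('scene','top'):
    c=cam(n); w=cloud(c)
    rs=sorted(manip.cut_out('handle',n),key=lambda r:np.hypot(*(np.array(r['centre'])-([327,252] if n=='scene' else [303,232]))))
    q=w[rs[0]['region']]; q=q[(q[:,2]>70)&(q[:,2]<90)]; yc=np.array([-.106,.994]); xc=np.array([.994,.106])
    a=q[:,:2]@xc; b=q[:,:2]@yc; k=a<np.percentile(a,60); print(n,'x',np.percentile(a,[3,25,50,75,97]).round(1),'y',np.percentile(b,[2,98]).round(1),'z',np.percentile(q[:,2],[50,95]).round(1)); h,e=np.histogram(a,bins=np.arange(535,620,4)); print(h.tolist())
E
```

```text
clock: 27.25
eef_pos: [627.1, 142.1, 243.4]
eef_rot: [-3.099, 1.57, 0.026]
wrist_force: [-1.3, -0.2, -0.3]
finger_gap: 0.3
t 27.25 pos [627.1 142.1 243.4] F [-1.3 -0.2 -0.3] gap 0.3 toolx [ 0.001  0.    -1.   ] y [-0.017 -1.    -0.   ] z [-1.     0.017 -0.001] q6 [0.17 1.75]
theta 1.35  dx -7.2 dy 2.7 dh -0.4 tilt 0.022 -0.013 cost 245.5 305 top n-height 60.2
scene x [542.2 548.  552.3 562.2 583.1] y [-132.4   -8.1] z [79.  82.7]
[0, 18, 82, 74, 134, 21, 21, 17, 22, 19, 18, 18, 13, 2, 0, 0, 0, 0, 0, 0, 0]
top x [538.9 545.1 556.6 591.4 599.9] y [-160.1   36.6] z [82.1 88.1]
[15, 62, 66, 63, 14, 13, 12, 14, 12, 14, 12, 13, 14, 11, 12, 66, 37, 0, 0, 0, 0]
```

```bash
python3 go.py 551 -10.6 140 -83.9
```

```text
t 27.5 pos [626.8 142.2 241.4] F [-0.4  0.5  1. ] gap 0.7 toolx [-0.001 -0.    -1.   ] y [-0.017 -1.     0.   ] z [-1.     0.017  0.001] q6 [0.17 1.75]
shift in current axes [101.5 154.1  73.1]
spin -1.695 q6 approx 0.06 shift after spin [101.5 -91.6 143.9]
spin 1.447 q6 approx 3.2 shift after spin [ 101.5   91.6 -143.9]
```

Shift first in the current axes, then spin -1.695, then go down.

```bash
python3 -m handwheel '[[[0,38.5,18.3],0],[[0,38.5,18.3],0],[[0,38.5,18.3],0],[[0,38.5,18.3],0],[[0,0,0],-0.17],[[0,0,0],-0.17],[[0,0,0],-0.17],[[0,0,0],-0.17],[[0,0,0],-0.17],[[0,0,0],-0.17]]' 141 20
python3 -m handwheel '[[[0,0,0],-0.17],[[0,0,0],-0.17],[[0,0,0],-0.17],[[0,0,0],-0.165],[[30,0,0],0],[[40,0,0],0],[[30,0,0],0],[[0,0,0],0],[[0,0,0],0],[[0,0,0],0]]'
python3 go.py 551 -10.6 73 -83.9
python3 - <<'E'
from h import *
c=cam('scene'); u=proj(c,[[551,-10,95]])[0].astype(int); x0,y0=u-[40,30]
im=cv2.resize(c['pixels'][y0:y0+60,x0:x0+80,::-1],(800,600),interpolation=cv2.INTER_CUBIC); cv2.imwrite('pics/hd.png',im)
E
```

```text
clock: 28.75
eef_pos: [550.9, -10.4, 241.2]
eef_rot: [-1.076, 1.57, 3.074]
wrist_force: [0.2, 0.2, 0.3]
finger_gap: 42.1
clock: 30.0
eef_pos: [551.7, -10.5, 143.3]
eef_rot: [1.372, 1.569, -0.092]
wrist_force: [-0.1, 0.4, -0.1]
finger_gap: 42.2
t 30.0 pos [551.7 -10.5 143.3] F [-0.1  0.4 -0.1] gap 42.2 toolx [ 0.002 -0.    -1.   ] y [0.994 0.107 0.002] z [ 0.107 -0.994  0.   ] q6 [-0.09 -0.19]
shift in current axes [70.3 -0.9 -0. ]
spin 0.001 q6 approx -0.19 shift after spin [70.3 -0.9 -0. ]
spin -3.141 q6 approx -3.33 shift after spin [70.3  0.9  0. ]
```

View pics/hd.png

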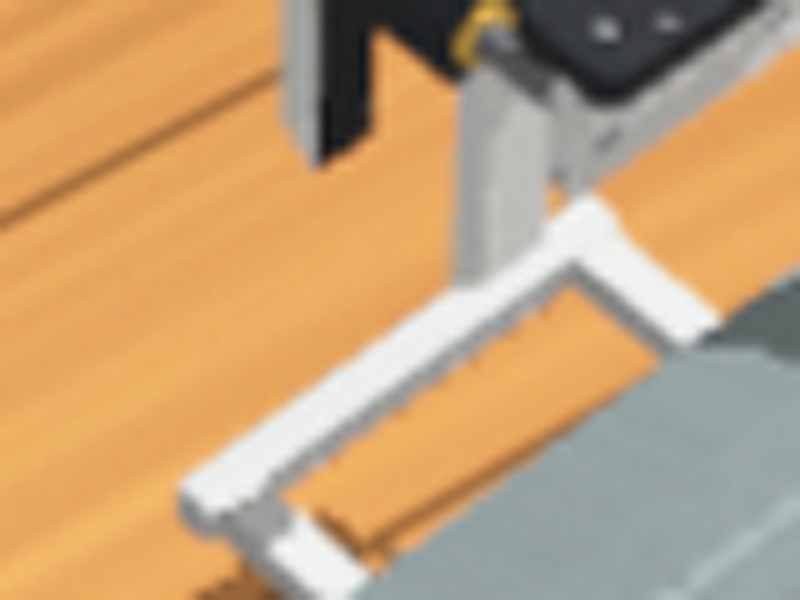

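```bash
python3 -m handwheel '[[[14,-0.5,0],0],[[14,0,0],0],[[10,0,0],0],[[6,0,0],0],[[6,0,0],0],[[6,0,0],0],[[0,0,0],0],[[0,0,0],0],[[0,0,0],0],[[0,0,0],0]]'
python3 go.py
```

```text
clock: 31.3
eef_pos: [550.7, -10.5, 86.1]
eef_rot: [1.316, 1.57, -0.148]
wrist_force: [-0.5, -0.5, 0.6]
finger_gap: 41.7
t 31.3 pos [550.7 -10.5  86.1] F [-0.5 -0.5  0.6] gap 41.7 toolx [ 0. -0. -1.] y [0.994 0.107 0.   ] z [ 0.107 -0.994  0.   ] q6 [-0.09 -0.19]
```

Free. Go down 13 mm more and pull along -tool y: 15 mm of slack plus about 95 mm of drawer travel.

```bash
python3 -m handwheel '[[[7,0,0],0],[[6,0,0],0],[[0,-5,0],0],[[0,-5,0],0],[[0,-4,0],0],[[0,-4,0],0],[[0,-4,0],0],[[0,-4,0],0],[[0,-4,0],0],[[0,0,0],0]]'
python3 go.py
```

```text
clock: 32.55
eef_pos: [520.4, -13.7, 72.9]
eef_rot: [-1.726, 1.57, 3.093]
wrist_force: [0.7, -0.7, 0.6]
finger_gap: 41.9
t 32.55 pos [520.4 -13.7  72.9] F [ 0.7 -0.7  0.6] gap 41.9 toolx [-0.001  0.    -1.   ] y [ 0.994  0.107 -0.001] z [ 0.107 -0.994 -0.   ] q6 [-0.1 -0.2]
```

```bash
python3 -m handwheel '[[[0,-6,0],0],[[0,-9,0],0],[[0,-10,0],0],[[0,-10,0],0],[[0,-10,0],0],[[0,-10,0],0],[[0,-10,0],0],[[0,-8,0],0],[[0,-5,0],0],[[0,-3,0],0]]'
python3 go.py; cat > bar.py <<'E'
from h import *
c=cam('scene'); w=cloud(c); xc=np.array([.994,.106]); yc=np.array([-.106,.994])
for n in('scene',):
    for r in manip.cut_out('handle',n)[:2]:
        q=w[r['region']]; q=q[(q[:,2]>70)&(q[:,2]<90)]; 
        if len(q): a=q[:,:2]@xc; print(round(r['confidence'],2),'a',np.percentile(a,[3,25,50,97]).round(1),np.histogram(a,bins=np.arange(430,620,10))[0].tolist())
E
python3 bar.py; python3 kfit.py
```

```text
clock: 33.8
eef_pos: [440.0, -22.3, 73.0]
eef_rot: [-2.343, 1.571, 2.476]
wrist_force: [1.6, 0.1, -1.2]
finger_gap: 41.9
t 33.8 pos [440.  -22.3  73. ] F [ 1.6  0.1 -1.2] gap 41.9 toolx [-0.  0. -1.] y [ 0.994  0.107 -0.   ] z [ 0.107 -0.994 -0.   ] q6 [-0.13 -0.24]
0.7 a [449.9 496.5 513.1 519.8] [0, 36, 103, 37, 44, 45, 34, 191, 637, 21, 0, 0, 1, 3, 0, 8, 0, 1]
theta 1.36  dx -5.4 dy 3.0 dh -0.5 tilt -0.030 -0.016 cost 230.3 299 top n-height 60.2
```

```bash
python3 -m handwheel '[[[0,4,0],0],[[0,4,0],0],[[0,2,0],0],[[-12,0,0],0],[[-15,0,0],0],[[-25,0,0],0],[[-35,0,0],0],[[-35,0,0],0],[[-25,0,0],0],[[0,0,0],0]]'
python3 go.py; python3 bar.py; python3 kfit.py
python3 - <<'E'
from h import *
c=cam('scene'); save(c,'end')
E
```

```text
clock: 35.2
eef_pos: [450.8, -21.4, 222.2]
eef_rot: [1.337, 1.567, -0.127]
wrist_force: [0.1, 0.6, -0.5]
finger_gap: 42.7
t 35.2 pos [450.8 -21.4 222.2] F [ 0.1  0.6 -0.5] gap 42.7 toolx [ 0.004 -0.001 -1.   ] y [0.994 0.107 0.004] z [ 0.107 -0.994  0.001] q6 [-0.13 -0.24]
0.74 a [448.7 466.9 510.  519.1] [0, 64, 230, 49, 46, 43, 44, 177, 626, 9, 2, 0, 0, 0, 3, 12, 0, 0]
theta 1.35  dx -5.8 dy 2.5 dh -0.7 tilt -0.023 -0.003 cost 241.6 301 top n-height 60.3
```

View pics/end.png

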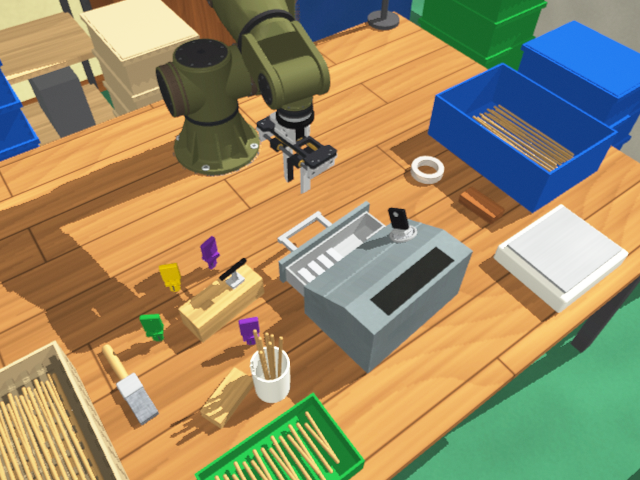

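The drawer is open (handle at 305,230), the key stands in the lock, turned (400,215), and the T-key and loose things are where they were. The gripper is clear of everything, so I'm handing in.

```bash
python3 -c "
from cell import manip
print(manip.sign_off())"
```

```text
the job is handed in; nothing more can be done
None
```

The job is handed in at about 35 s of the 59 s allowed; `sign_off` gave no verdict. I gripped the flat key across its bow, tilted it against the rim of its stand hole and pushed it home. Then I let go, turned it clockwise by pushing the bow with the closed fingers, and pulled the drawer open.

**Last checks:**
- **Key:** it measured fully home within about 1 mm in height and 0.03 rad in tilt.
- **Lock:** the key is turned about 1.35 rad. With 0.2 rad of play that puts the barrel at about 1.15 or more. I could not read the barrel directly, but the drawer did come free.
- **Drawer:** the handle moved about 95 mm and stayed there after I let go.
- **Gripper:** it ended about 150 mm above the handle, with no force on the wrist.
- **T-key and loose things:** in the last scene picture they look unmoved. I did not measure them.

**What disagreed or went wrong:**
- **Camera offset:** the two cameras disagreed by about 4–5 mm, so I worked from the mean for the grasp and from the scene camera alone for the insertion.
- **Sideways offset:** the fit of the seated key kept showing about 5 mm of sideways offset. I put this down to fit and calibration error, because its height and the contact force both said it was home.
- **Key tilt:** the key came out of its stand tilted only 19° instead of 25°. Its tip first caught on the lock face at 21 N, and a 4 mm shift freed it.

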